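# Hold the reference glass in the coolant tester's light path

### The job

Zero the coolant tester: first push the air duster's nozzle cap fully down for a moment and let it spring back up, to blow the dust off the lamp. Then pick up the glass reference cell by its two frosted faces only, never touching the clear ones, and hold it upright, midway between the lamp and the sensor, with its clear faces square to the light path so that the light goes through the glass. Keep it off the tester, do not knock it over, leave the other things where they are, and finish while still holding it there: do not put it down or let go.

Things in the scene. Friction and masses are not known exactly. Their poses are not given: they have to be found in the camera images.
- cell: Glass reference cell: solid upright square block on one end of the mat, 26 x 26 mm, 80 mm tall, 0.12 kg. Origin: centre of its underside, z up. Its faces towards its own +x and -x are frosted (matt white panels 23 mm wide, 4 mm proud, 26 mm apart over both; cell_c1, cell_c2): grip here. Its faces towards +y and -y are clear polished glass (cell_c0): no finger may touch them.
- mat: Black rubber mat fixed on the bench, 240 (its x) x 110 (its y) x 3 mm thick; origin at the centre of its underside. The cell stands near one end of its length, the wooden offcut near the other, about 120 mm apart. The cell's frosted faces look along the mat's length, give or take 40 degrees.
- tester: Coolant tester fixed on the bench: base plate 100 (x) x 250 (y) x 15 mm, origin centred under it. Two grey housings 70 (x) x 60 (y) mm, 120 mm apart, tops 115 mm above the bench: lamp at +y (fins to 122 mm), sensor at -y (black button to 123 mm). From each a 30 mm black lens tube, axis 80 mm above the bench, points to the other; tube faces 90 mm apart.
- beam (a point): Middle of the tester's light path, halfway between the lens faces, 80 mm above the bench, right above the crossed lines on the base plate. The light runs straight along the tester's y axis and is 12 mm in diameter. Its axes are the tester's. Only the base plate is below it (65 mm below).
- can: Air duster can fixed in a bench clamp beyond the tester (farther from the robot than the light path): aluminium can of 53 mm diameter, standing; origin at the centre of the clamp's underside; on top of it the white round nozzle cap, whose small nozzle points along the can's -x, at the lamp.
- cap_top (a point): Centre of the top face of the can's nozzle cap, 187 mm above the bench when up; the cap is 34 mm in diameter and moves straight down.
- cap (a joint): Travel of the sprung nozzle cap in m: 0 = up, 0.007 = fully down. It takes 1.6 N to start and 4.4 N at the bottom, and springs back up when let go.
- offcut: Bystander: pine offcut standing on the mat, 45 x 35 x 50 mm tall, origin at the centre of its underside. Leave alone.
- jar: Bystander: glass jar with a steel lid, 64 mm diameter, 80 mm tall, origin at the centre of its underside. Leave alone.
- driver: Bystander: screwdriver lying on the bench along its x, about 200 mm long. Leave alone.
- sander: Bystander: detail sander, 130 x 85 x 82 mm tall, origin at the centre of its underside. Leave alone.

How it is judged (in metres and radians):
On the way, in this order (a step that is already met when the one before it is completed fails the run):
1. the nozzle cap is pushed fully down (value of joint cap above 0.0055 m), for 0.05 s.
2. the nozzle cap has sprung back up (value of joint cap below 0.002 m), for 0.1 s.
3. the cell is lifted off the mat, both frosted faces gripped (height (world z) of cell above 0.015 m and contact force between the fingers and cell_c1 above 1 N and contact force between the fingers and cell_c2 above 1 N), for 0.2 s.
At the end, for the whole second after the job is handed in: Cap up (within 2 mm). Fingers hold the cell by both frosted faces (over 1 N), none on clear faces; cell still, upright within 0.12 rad, square to the light within 0.15 rad, centred within 7 mm sideways and 20 mm along it, light 8 to 60 mm above its underside, not touching the tester (x of beam in the frame of cell between -0.007 and 0.007 m and y of beam in the frame of cell between -0.02 and 0.02 m and z of beam in the frame of cell between 0.008 and 0.06 m and angle between the y axis of cell and the y axis of tester, either way round below 0.15 rad and angle between cell's own z axis and vertical below 0.12 rad and linear speed of cell below 0.02 m/s and contact force between the fingers and cell_c1 above 1 N and contact force between the fingers and cell_c2 above 1 N and contact force between the fingers and cell_c0 below 0.5 N and contact force between cell and tester below 0.1 N and value of joint cap below 0.002 m); the arm keeps its last pose, push and grip.
It fails at once if a finger presses on a clear face of the cell (contact force between the fingers and cell_c0 above 1 N).
It fails at once if the cell is tipped over (angle between cell's own z axis and vertical above 0.5 rad).
It fails at once if the cell is knocked hard against the tester (contact force between cell and tester above 5 N).
It fails at once if the offcut, jar, screwdriver or sander is displaced by over 20 mm (distance of any of offcut, jar, driver, sander from where it was at the start of the episode above 0.02 m).
It also fails if it takes over 58 s, if anything falls off the work surface, if the arm or the gripper's body presses on something with over 40 N, if the wrist force passes 120 N, or if a joint passes its speed limit or range.

### The arm

A 6-joint arm with a two-finger parallel gripper is mounted at the origin on the work surface. World frame = base frame: x ahead of the robot, y to its left, z up, the work surface at z = 0. Lengths are in m, angles in degrees, forces in N, time in s.
With the tool pointing down it reaches from about 0.375 to 0.9 m from the base axis. Payload 3.1 kg.
Tool frame: the origin (TCP) lies on the centre line of the jaws, within the pads' length; the fingertips stand finger_overhang ahead of it and the grasp point (between the pads) lies 5 mm behind it (finger_overhang is the distance from the TCP to the fingertips, in m); z points along the fingers, y is the line along which they close (so a half turn about z gives the same grasp; the last joint's range is limited). The gripper opens to 87 mm and grips with 3 to 60 N. Pads are 19 mm wide; open, the fingers measure 117 mm over their backs; the gripper's body (75 mm by 190 mm) begins 51 mm behind the grasp point.
Start: joints at [-80.071, 30.224, 82.088, -0, 67.689, -10.227], TCP at [0.215, -0.587, 0.215] pointing down, gripper open.
Joint ranges: [-176.69, 176.69], [-43.24, 126.21], [12.49, 139.97], [-82, 262], [0, 151.66], [-163.58, 163.58]. Speed limits (degrees/s): [159.86, 159.86, 180, 180, 180, 180].

### API

Orientations are given as a 3x3 rotation matrix whose columns are the frame's x, y, z axes.
In Python, from rig import read_state, capture, calibration, hand_in, finger_overhang gives the robot as it stands.
- The arm moves only by the tool send_rows, never from a script. Its argument "plan" is a list of rows, each a list of 5 numbers: the closure in counts, from 0 (fully open) to 255 (shut), then the shift along the tool's x, y, z in m, then the turn about the tool's z in rad. A call has 1 to 20 rows; each row shifts and turns the commanded pose from where the row before left it, along the tool's axes as they then stand; what a row does not reach is not made up. A row lasts 1/12 s, in which the tool goes at most 41.7 mm and 7.16 degrees, less where a joint would pass 70% of its speed; a pose out of reach is approached as far as the arm can. A call is refused whole if a number of a shift passes 0.0417 or a number of a turn 0.125, either way. A call with a gripper value outside its range is refused whole. The fingers move at their own pace and stop on an object; the grip force is fixed at half the most. Time passes only in rows, so rows that do not move let the fingers close. It gives the time, the measured TCP pose, the force, the opening and the grip force at its end, in the units of the state.
- read_state(): the state, without advancing time (a new reading comes with each control period).
- capture(name): name is "side" or "top" or "wrist"; returns (picture, depth): 384x512x3 uint8, blue, green, red; 384x512 float32, m along the optical axis (not along the pixel's ray), 0 where there is no reading.
- calibration(name): a dict with "fx", "fy", "cx", "cy" (pixels), "xyz" and "rotation" of the camera in the world. Camera axes: x right, y down, z forward; pixel columns grow to the right and rows downward; lengths in m; the calibration is good to about 2 mm. A picture is of the moment at which its call begins: read the wrist's pose just before it. calibration takes no time and is no camera call; for the wrist camera it gives the pose at the moment of the call.
- hand_in(): hands the job in; it is judged then, once.
The state is a dict: "time_s": time; "joint_positions": joint angles; "qvel": joint speeds; "tau": joint torques, N m; "position": TCP position; "tcp_rot": TCP orientation; "force": force on the tool from outside, world axes, zero at the start; "moment": the same for the moment, N m; "opening": opening from 0.0 (shut) to 1.0 (fully open); "grasp_force": force on a finger pad.
Only numpy, scipy, OpenCV 4.12 (cv2) and the standard library are available. Lean on these libraries where they do the work, as an engineer would, in place of code of your own. Each camera call takes 0.05 s, during which the arm holds its last target. There are 200 camera calls.

## Working session

There is one attempt and no reset: what is moved stays moved. The work goes in short steps, Python scripts to look and compute and a tool call to move; the robot and the scene stay as the last step left them, time stands still between calls to the robot, and variables do not carry over. Pictures are saved under pics/ and viewed, at most 10 in all, crops included, and the job is handed in when it is done.

Besides the shell and the picture viewer there is one more tool, called by a JSON object that holds its "method" and its "body", one argument or row to a line. send_rows: Moves the arm, as the interface text tells. Its arguments: {"type":"object","properties":{"plan":{"type":"array","items":{"type":"array","items":{"type":"number"}}}},"required":["plan"]}

```bash
mkdir -p pics; cat > h.py <<'E'
import numpy as np, cv2
from rig import *
def grab(name):
    c=calibration(name); im,d=capture(name)
    np.savez('pics/'+name+'.npz',im=im,d=d,K=[c['fx'],c['fy'],c['cx'],c['cy']],t=c['xyz'],R=c['rotation'])
    return im,d,c
def load(name):
    z=np.load('pics/'+name+'.npz'); return z['im'],z['d'],z['K'],z['t'],np.array(z['R'])
def cloud(name):
    im,d,K,t,R=load(name); v,u=np.mgrid[:384,:512]
    P=np.stack([(u-K[2])/K[0]*d,(v-K[3])/K[1]*d,d],-1)@R.T+t
    P[d==0]=np.nan; return P
E
python3 - <<'E'
from h import *
a,_,_=grab('top');b,_,_=grab('side')
cv2.imwrite('pics/top1.png',a);cv2.imwrite('pics/side1.png',b)
print(finger_overhang if not callable(finger_overhang) else finger_overhang());s=read_state();print(s['time_s'],s['position'],s['tcp_rot'],s['force'])
for n in('top','side'):
  c=calibration(n);print(c)
E
```

```text
0.014
0.1 [ 0.21529081 -0.58604681  0.21418455] [[ 9.38743737e-01  3.44615837e-01 -3.49549045e-04]
 [ 3.44615866e-01 -9.38741914e-01  1.87702452e-03]
 [ 3.18716035e-04 -1.88250516e-03 -9.99998177e-01]] [-0.00407526 -1.13682063  0.61652633]
{'fx': 437.4834912004245, 'fy': 437.4834912004245, 'cx': 263.7084445503782, 'cy': 193.7242160456963, 'xyz': array([ 0.50529783, -0.06132044,  1.40255706]), 'rotation': array([[-0.01834007, -0.99823543,  0.05647709],
       [-0.9997867 ,  0.01884653,  0.00844792],
       [-0.00949741, -0.05631011, -0.99836815]])}
{'fx': 481.1610420406891, 'fy': 481.1610420406891, 'cx': 252.7567429557977, 'cy': 183.3550919071297, 'xyz': array([0.15070848, 1.16250561, 1.12032732]), 'rotation': array([[-0.95336287, -0.16821356,  0.25060613],
       [-0.30137651,  0.57585679, -0.75997444],
       [-0.01647523, -0.80005822, -0.5996961 ]])}
```

View pics/top1.png

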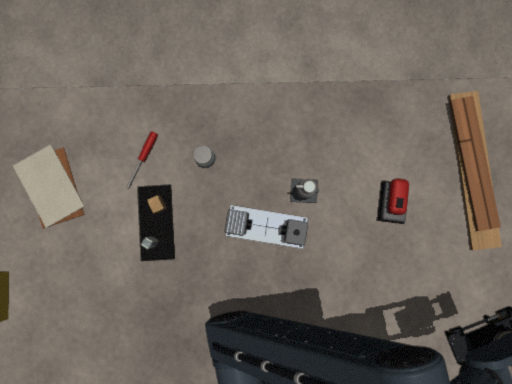

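View pics/side1.png

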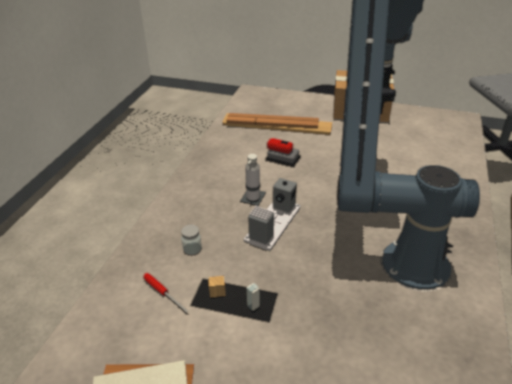

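The top view shows the lamp (finned) at (237,222), the sensor at (295,232), the can at (308,188), the cell at (149,243), the offcut at (157,204), the jar at (204,156), the driver at (143,160) and the sander at (397,200). The side view shows the same layout.

```bash
python3 - <<'E'
from h import *
P=cloud('top'); im=load('top')[0]
def reg(n,u0,u1,v0,v1,z0,z1):
    Q=P[v0:v1,u0:u1].reshape(-1,3); Q=Q[(Q[:,2]>z0)&(Q[:,2]<z1)]
    if len(Q)<3: print(n,len(Q));return
    r=cv2.minAreaRect((Q[:,:2]*1000).astype(np.float32))
    print(n,len(Q),Q.mean(0).round(4),'z',np.percentile(Q[:,2],[5,50,95]).round(4),'rect',np.round(r[0],1),np.round(r[1],1),round(r[2],1))
reg('cap',290,325,175,205,.17,.21)
reg('lamp',222,255,205,240,.1,.14)
reg('sens',275,312,215,250,.1,.14)
reg('plate',215,315,200,250,.008,.03)
reg('cell',138,165,230,255,.06,.1)
reg('offcut',145,170,190,218,.04,.07)
reg('jar',190,220,140,172,.06,.1)
reg('bench',100,120,250,300,-.1,.1)
a=cv2.resize(im[175:255,215:325],None,fx=5,fy=5,interpolation=cv2.INTER_CUBIC)
b=cv2.resize(im[180:265,130:180],None,fx=5,fy=5,interpolation=cv2.INTER_CUBIC)
o=np.zeros((425,800,3),np.uint8);o[:400,:550]=a;o[:,550:]=b
cv2.imwrite('pics/crop1.png',o)
E
```

```text
cap 139 [ 0.5925 -0.1721  0.1861] z [0.179  0.1869 0.192 ] rect [ 592.1 -166.7] [50.  30.2] 89.5
lamp 483 [0.4971 0.0329 0.1174] z [0.1111 0.1168 0.125 ] rect [495.9  27.3] [72.7 69.9] 78.7
sens 487 [ 0.4648 -0.1428  0.1158] z [0.1111 0.1158 0.122 ] rect [ 464.3 -143.1] [60.  70.8] 79.5
plate 1490 [ 0.4843 -0.0581  0.0157] z [0.0101 0.0158 0.0209] rect [486.2 -52. ] [312.3 155. ] 89.1
cell 96 [0.4401 0.3044 0.0803] z [0.065  0.0821 0.0872] rect [439.6 306.2] [26.6 26.5] 56.9
offcut 178 [0.5575 0.2868 0.0534] z [0.0473 0.0538 0.0585] rect [557.6 288.2] [45.8 36.2] 24.6
jar 280 [0.7043 0.1347 0.0797] z [0.0751 0.08   0.0843] rect [705.4 136.2] [55.1 54.2] 54.2
bench 995 [0.3361 0.4464 0.0012] z [-0.0037  0.0013  0.0062] rect [336.1 446.5] [157.   64.7] 0.4
```

View pics/crop1.png

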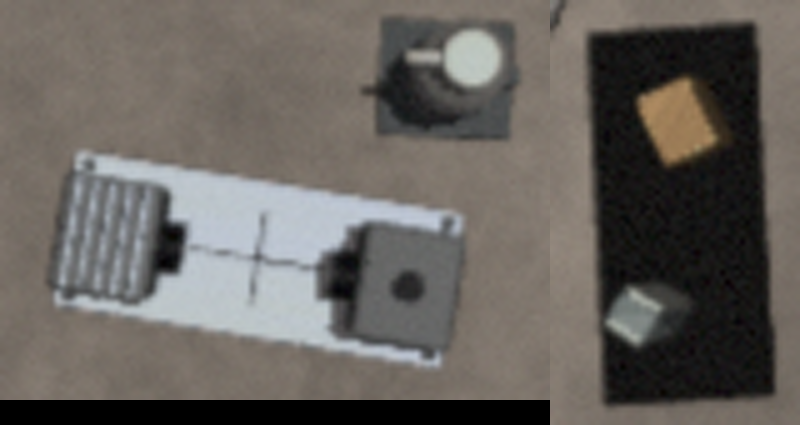

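The crop shows the cap at crop (472,57), the cross lines at (260,260) with light path (190,247)→(318,268), and the cell's bright frosted strips around (645,300) and (622,337). I'll compute the targets from these.

```bash
cat >> h.py <<'E'
def px(name,u,v,z):
    _,_,K,t,R=load(name); r=R@np.array([(u-K[2])/K[0],(v-K[3])/K[1],1]); return t+r*(z-t[2])/r[2]
def go(target):
    s=read_state(); d=np.array(target)-s['position']; R=np.array(s['tcp_rot'])
    print('t',s['time_s'],'pos',np.round(s['position'],4),'yaw',np.degrees(np.arctan2(R[1,0],R[0,0])).round(2),'F',np.round(s['force'],2),'op',s['opening'],'tool delta',np.round(R.T@d,4)); return s
E
python3 - <<'E'
from h import *
c=lambda x,y:(x/5+215-.4,y/5+175-.4)
im=load('top')[0].astype(int); m=np.zeros((384,512),bool); m[175:200,300:325]=1
m&=(im.min(2)>150); cc,n,st,ce=cv2.connectedComponentsWithStats(m.astype(np.uint8))[0:4]; print(st if False else n.shape, st if False else '', [(s.tolist()) for s in (n if n.ndim==2 and n.shape[1]==5 else st)], ce)
cap=px('top',*c(472,57),.187);print('cap',cap)
b=px('top',*c(260,260),.015);p=px('top',*c(190,247),.015);q=px('top',*c(318,268),.015)
print('beam',b,'yaw of tester y',np.degrees(np.arctan2(*(p-q)[1::-1])))
P=cloud('top');l=[]
for u0,u1,v0,v1 in((222,249,205,240),(280,312,215,250)):
    Q=P[v0:v1,u0:u1].reshape(-1,3);Q=Q[(Q[:,2]>.1)&(Q[:,2]<.14)];l.append(np.median(Q,0))
print(l,np.degrees(np.arctan2(*(l[0]-l[1])[1::-1])))
go([cap[0],cap[1],.26])
E
```

```text
(384, 512)  [[0, 0, 512, 384, 196511], [304, 181, 11, 11, 94], [300, 186, 3, 1, 3]] [[255.47373938 191.5026538 ]
 [308.94680851 186.12765957]
 [301.         186.        ]]
cap [ 0.59320943 -0.17746349  0.187     ]
beam [ 0.47947614 -0.05681444  0.015     ] yaw of tester y 79.66460364184879
[array([0.49671837, 0.03265643, 0.11682897]), array([ 0.46433454, -0.14265861,  0.11582659])] 79.534410273845
t 0.1 pos [ 0.2153 -0.586   0.2142] yaw 20.16 F [-0.   -1.14  0.62] op 1.0019472313848536 tool delta [ 0.4956 -0.2534 -0.0452]
```

{"method": "send_rows", "body": {
  "plan": [
    [255, 0, 0, -0.023, 0],
    [255, 0, 0, -0.022, 0],
    [255, 0.0275, -0.0141, 0, 0],
    [255, 0.0275, -0.0141, 0, 0],
    [255, 0.0275, -0.0141, 0, 0],
    [255, 0.0275, -0.0141, 0, 0],
    [255, 0.0275, -0.0141, 0, 0],
    [255, 0.0275, -0.0141, 0, 0],
    [255, 0.0275, -0.0141, 0, 0],
    [255, 0.0275, -0.0141, 0, 0],
    [255, 0.0275, -0.0141, 0, 0],
    [255, 0.0275, -0.0141, 0, 0],
    [255, 0.0275, -0.0141, 0, 0],
    [255, 0.0275, -0.0141, 0, 0],
    [255, 0.0275, -0.0141, 0, 0],
    [255, 0.0275, -0.0141, 0, 0],
    [255, 0.0275, -0.0141, 0, 0],
    [255, 0.0275, -0.0141, 0, 0],
    [255, 0.0275, -0.0141, 0, 0],
    [255, 0.0275, -0.0141, 0, 0]
  ]
}}

```text
time_s: 1.77
position: [0.5931, -0.1764, 0.2595]
tcp_rot: [[0.939, 0.345, -0.001], [0.345, -0.939, 0.001], [-0.001, -0.001, -1.0]]
force: [-0.5, -0.8, 0.2]
opening: 0.002
grasp_force: 0.0
```

```bash
python3 - <<'E'
from h import *
go([.5932,-.1775,.26]); im,d,c=grab('wrist'); cv2.imwrite('pics/w1.png',im)
P=cloud('wrist');m=(P[...,2]>.183)&(P[...,2]<.196)&(abs(P[...,0]-.593)<.03)&(abs(P[...,1]+.177)<.03)&(im.min(2)>140)
Q=P[m];print(len(Q),Q.mean(0) if len(Q) else 0, cv2.minAreaRect((Q[:,:2]*1000).astype(np.float32)) if len(Q)>3 else 0)
E
```

```text
t 1.7667 pos [ 0.5931 -0.1764  0.2595] yaw 20.16 F [-0.46 -0.83  0.18] op 0.0023193677622357217 tool delta [-0.0003  0.0011 -0.0005]
33 [ 0.60215884 -0.18974918  0.18651715] ((602.122802734375, -189.7664794921875), (15.33240795135498, 3.431673288345337), 26.482200622558594)
```

View pics/w1.png

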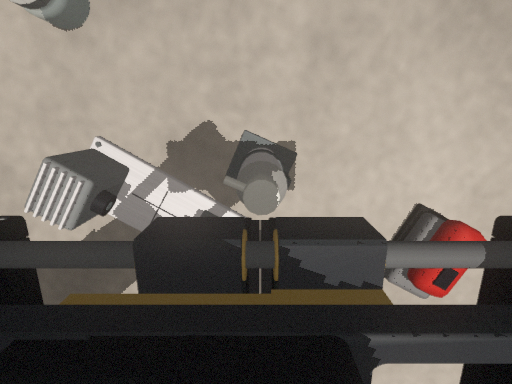

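The wrist view shows the cap disc centred near (262,195), just ahead of the fingers and in their shadow.

```bash
python3 - <<'E'
from h import *
for v in (193,195,197): print(px('wrist',262,v,.187))
P=cloud('wrist');m=(P[...,2]>.18)&(P[...,2]<.195); m[216:]=0;m[:,:200]=0;m[:,330:]=0
Q=P[m];print(len(Q),cv2.minEnclosingCircle((Q[:,:2]*1000).astype(np.float32)),cv2.minAreaRect((Q[:,:2]*1000).astype(np.float32)))
E
```

```text
[ 0.60037322 -0.17540014  0.187     ]
[ 0.598684   -0.17602237  0.187     ]
[ 0.59698865 -0.17664686  0.187     ]
1243 ((595.920166015625, -166.16976928710938), 26.26634979248047) ((593.949462890625, -167.8162078857422), (32.55802536010742, 50.35159683227539), 20.118114471435547)
```

{"method": "send_rows", "body": {
  "plan": [
    [255, 0.003, 0, 0.015, 0],
    [255, 0, 0, 0.015, 0],
    [255, 0, 0, 0.015, 0],
    [255, 0, 0, 0.009, 0],
    [255, 0, 0, 0.002, 0],
    [255, 0, 0, 0.002, 0],
    [255, 0, 0, 0.002, 0],
    [255, 0, 0, 0.001, 0],
    [255, 0, 0, 0.001, 0],
    [255, 0, 0, 0.001, 0],
    [255, 0, 0, 0, 0],
    [255, 0, 0, 0, 0]
  ]
}}

```text
time_s: 2.82
position: [0.5955, -0.1769, 0.1973]
tcp_rot: [[0.939, 0.345, 0.0], [0.345, -0.939, -0.0], [0.0, 0.0, -1.0]]
force: [-0.3, 0.5, 0.0]
opening: 0.005
grasp_force: 0.0
```

{"method": "send_rows", "body": {
  "plan": [
    [255, 0, 0, 0.001, 0],
    [255, 0, 0, 0.001, 0],
    [255, 0, 0, 0.001, 0],
    [255, 0, 0, 0, 0],
    [255, 0, 0, 0, 0]
  ]
}}

```text
time_s: 3.23
position: [0.5954, -0.1768, 0.1939]
tcp_rot: [[0.939, 0.345, -0.0], [0.345, -0.939, 0.0], [-0.0, -0.0, -1.0]]
force: [-0.3, 0.3, -0.1]
opening: 0.008
grasp_force: 0.0
```

```bash
python3 - <<'E'
from h import *
s=go([.5955,-.177,.19]);print(s['tau'],s['moment'])
im,_,_=grab('side'); a=cv2.resize(im[110:230,200:320],None,fx=4.5,fy=4.5,interpolation=cv2.INTER_CUBIC)
im2,_,_=grab('wrist'); b=cv2.resize(im2[100:290,160:360],None,fx=1.2,fy=1.2)
o=np.zeros((540,800,3),np.uint8);o[:540,:540]=a;o[:b.shape[0],540:540+b.shape[1]]=b
cv2.imwrite('pics/s2.png',o)
E
```

```text
t 3.2333 pos [ 0.5954 -0.1768  0.1939] yaw 20.16 F [-0.31  0.31 -0.13] op 0.008356503537595062 tool delta [0.     0.0003 0.0039]
[-7.39826937e-04 -4.41261899e+01 -1.70108825e+01  7.26684672e-02
 -2.31215288e-02 -1.00385050e-04] [ 0.00115363  0.03529069 -0.00709154]
```

View pics/s2.png

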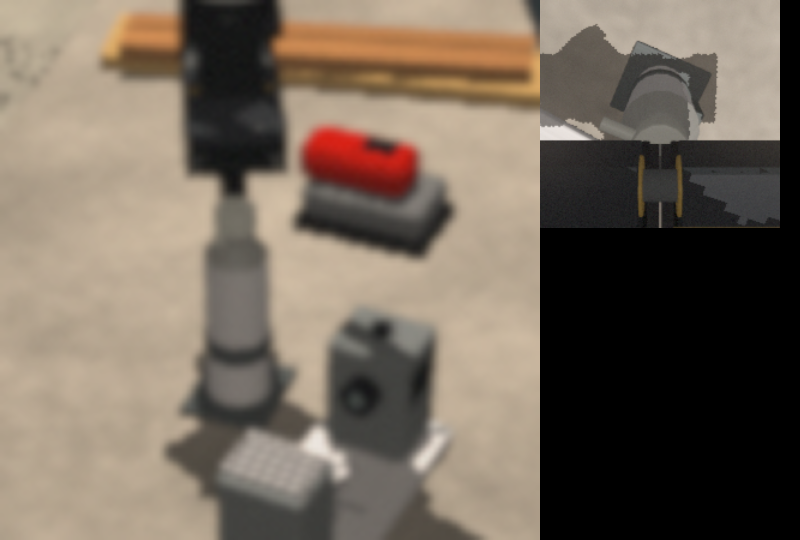

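The fingertips are over the cap at crop (235,195), but no force registers yet, so I'll keep pressing gently.

{"method": "send_rows", "body": {
  "plan": [
    [255, 0, 0, 0.001, 0],
    [255, 0, 0, 0.001, 0],
    [255, 0, 0, 0, 0],
    [255, 0, 0, 0, 0]
  ]
}}

```text
time_s: 3.67
position: [0.5954, -0.1768, 0.1919]
tcp_rot: [[0.939, 0.345, -0.0], [0.345, -0.939, 0.0], [-0.0, -0.0, -1.0]]
force: [0.2, 0.2, 0.2]
opening: 0.007
grasp_force: 0.0
```

{"method": "send_rows", "body": {
  "plan": [
    [255, 0, 0, 0.001, 0],
    [255, 0, 0, 0.001, 0],
    [255, 0, 0, 0, 0],
    [255, 0, 0, 0, 0]
  ]
}}

```text
time_s: 4.0
position: [0.5954, -0.1768, 0.1899]
tcp_rot: [[0.939, 0.345, -0.0], [0.345, -0.939, 0.0], [-0.0, -0.0, -1.0]]
force: [-0.6, -0.2, 0.6]
opening: 0.005
grasp_force: 0.0
```

```bash
python3 - <<'E'
from h import *
im,_,_=grab('side');P=cloud('side')
for v in range(146,170): print(v,[ (P[v,u]*1000).round().tolist()+[int(im[v,u].mean())] for u in (250,252,254)])
im,_,_=grab('wrist');P=cloud('wrist')
for v in range(150,222,5): print(v,(P[v,262]*1000).round(),(P[v,250]*1000).round())
print('beneath: project cap centre', )
_,_,K,t,R=load('wrist')
for p in([.5955,-.177,.18],[.5955,-.177,.187],[.5955,-.177,.176]):
  q=R.T@(np.array(p)-t);print(K[0]*q[0]/q[2]+K[2],K[1]*q[1]/q[2]+K[3])
E
```

```text
146 [[572.0, -95.0, 279.0, 22], [565.0, -94.0, 281.0, 21], [559.0, -96.0, 280.0, 22]]
147 [[571.0, -92.0, 277.0, 22], [566.0, -97.0, 275.0, 23], [559.0, -97.0, 276.0, 25]]
148 [[573.0, -95.0, 271.0, 22], [566.0, -97.0, 270.0, 21], [560.0, -99.0, 271.0, 31]]
149 [[572.0, -94.0, 268.0, 25], [566.0, -96.0, 268.0, 22], [561.0, -101.0, 265.0, 52]]
150 [[596.0, -164.0, 216.0, 32], [590.0, -168.0, 215.0, 24], [584.0, -173.0, 212.0, 76]]
151 [[596.0, -165.0, 211.0, 41], [590.0, -168.0, 211.0, 22], [583.0, -169.0, 211.0, 90]]
152 [[595.0, -161.0, 210.0, 46], [590.0, -169.0, 205.0, 25], [583.0, -169.0, 207.0, 94]]
153 [[596.0, -165.0, 203.0, 53], [589.0, -166.0, 203.0, 38], [582.0, -166.0, 205.0, 93]]
154 [[597.0, -167.0, 197.0, 73], [590.0, -168.0, 198.0, 67], [583.0, -170.0, 198.0, 95]]
155 [[602.0, -182.0, 183.0, 94], [594.0, -178.0, 187.0, 92], [585.0, -176.0, 190.0, 100]]
156 [[599.0, -173.0, 185.0, 103], [593.0, -175.0, 185.0, 102], [585.0, -174.0, 187.0, 105]]
157 [[598.0, -170.0, 183.0, 106], [590.0, -168.0, 186.0, 106], [584.0, -173.0, 183.0, 106]]
158 [[595.0, -160.0, 185.0, 106], [5
[... 1144 characters left out ...]
 -169.   67.] [ 618. -157.   60.]
165 [ 621. -169.   89.] [ 616. -159.   79.]
170 [ 621. -169.  115.] [ 616. -160.  108.]
175 [ 621. -169.  138.] [ 617. -160.  131.]
180 [ 620. -169.  148.] [ 616. -161.  145.]
185 [ 616. -171.  150.] [ 614. -162.  151.]
190 [ 614. -171.  155.] [ 610. -163.  153.]
195 [ 611. -172.  158.] [ 608. -164.  157.]
200 [ 613. -172.  176.] [ 608. -165.  171.]
205 [ 612. -172.  186.] [ 608. -165.  183.]
210 [ 609. -173.  187.] [ 607. -166.  187.]
215 [ 607. -174.  189.] [ 603. -167.  187.]
220 [ 607. -174.  199.] [ 606. -167.  202.]
beneath: project cap centre
260.5272271023496 227.26907565876206
260.5546115172881 231.29057901454658
260.5124290204048 225.09592219413983
```

The depth shows the cap still up (z≈0.187), with the closed fingertips just above it, so the closed fingers are shorter than assumed. I'll keep going down.

{"method": "send_rows", "body": {
  "plan": [
    [255, 0, 0, 0.001, 0],
    [255, 0, 0, 0.001, 0],
    [255, 0, 0, 0, 0],
    [255, 0, 0, 0, 0]
  ]
}}

```text
time_s: 4.43
position: [0.5954, -0.1768, 0.1879]
tcp_rot: [[0.939, 0.345, -0.0], [0.345, -0.939, 0.0], [-0.0, -0.0, -1.0]]
force: [0.6, 0.2, 1.0]
opening: 0.009
grasp_force: 0.0
```

{"method": "send_rows", "body": {
  "plan": [
    [255, 0, 0, 0.001, 0],
    [255, 0, 0, 0.001, 0],
    [255, 0, 0, 0, 0],
    [255, 0, 0, 0, 0]
  ]
}}

```text
time_s: 4.77
position: [0.5954, -0.1768, 0.1859]
tcp_rot: [[0.939, 0.345, -0.0], [0.345, -0.939, 0.0], [-0.0, -0.0, -1.0]]
force: [-0.7, -0.1, 0.9]
opening: 0.006
grasp_force: 0.0
```

{"method": "send_rows", "body": {
  "plan": [
    [255, 0, 0, 0.001, 0],
    [255, 0, 0, 0.001, 0],
    [255, 0, 0, 0, 0],
    [255, 0, 0, 0, 0]
  ]
}}

```text
time_s: 5.1
position: [0.5953, -0.1768, 0.1839]
tcp_rot: [[0.939, 0.345, -0.0], [0.345, -0.939, 0.0], [-0.0, -0.0, -1.0]]
force: [-0.2, 0.0, 0.5]
opening: 0.005
grasp_force: 0.0
```

```bash
cat > chk.py <<'E'
from h import *
s=go([.5955,-.177,.19]);print(finger_overhang)
im,_,_=grab('wrist');P=cloud('wrist')
for v in range(200,226,3): print(v,(P[v,262]*1000).round(),(P[v,250]*1000).round(),im[v,262].mean())
im,_,_=grab('side');P=cloud('side')
for v in range(150,162): print(v,[ (P[v,u]*1000).round().tolist()+[int(im[v,u].mean())] for u in (249,251,253)])
E
python3 chk.py
```

```text
t 5.1 pos [ 0.5953 -0.1768  0.1839] yaw 20.15 F [-0.2   0.03  0.53] op 0.004619503562120682 tool delta [ 0.0001  0.0002 -0.0061]
0.014
200 [ 610. -173.  160.] [ 606. -165.  158.] 96.66666666666667
203 [ 613. -172.  179.] [ 609. -165.  173.] 99.0
206 [ 612. -172.  184.] [ 609. -165.  180.] 98.33333333333333
209 [ 612. -172.  186.] [ 609. -165.  186.] 124.33333333333333
212 [ 610. -172.  188.] [ 607. -166.  186.] 123.0
215 [ 608. -173.  187.] [ 606. -166.  188.] 120.0
218 [ 606. -174.  188.] [ 606. -166.  194.] 121.33333333333333
221 [ 607. -174.  195.] [ 606. -167.  200.] 30.0
224 [ 607. -174.  198.] [ 606. -167.  203.] 33.0
150 [[575.0, -92.0, 265.0, 33], [568.0, -92.0, 266.0, 22], [563.0, -96.0, 264.0, 26]]
151 [[573.0, -87.0, 264.0, 56], [568.0, -93.0, 261.0, 25], [562.0, -93.0, 262.0, 32]]
152 [[598.0, -161.0, 209.0, 76], [594.0, -169.0, 205.0, 24], [587.0, -170.0, 205.0, 39]]
153 [[599.0, -163.0, 203.0, 85], [593.0, -166.0, 203.0, 26], [585.0, -165.0, 205.0, 42]]
154 [[598.0, -160.0, 202.0, 81], [593.0, -167.0, 198.0, 30], [586.0, -167.0, 199.0, 44]]
155 [[601.0, -167.0, 193.0, 81], [593.0, -167.0, 194.0, 50], [588.0, -173.0, 191.0, 58]]
156 [[602.0, -171.0, 185.0, 89], [598.0, -180.0, 181.0, 77], [591.0, -181.0, 181.0, 81]]
157 [[599.0, -160.0, 189.0, 101], [594.0, -167.0, 185.0, 98], [586.0, -166.0, 188.0, 99]]
158 [[598.0, -158.0, 186.0, 107], [591.0, -159.0, 187.0, 107], [587.0, -168.0, 182.0, 107]]
159 [[599.0, -162.0, 179.0, 108], [592.0, -162.0, 181.0, 108], [584.0, -159.0, 184.0, 108]]
160 [[597.0, -153.0, 181.0, 108], [593.0, -164.0, 175.0, 108], [585.0, -161.0, 178.0, 108]]
161 [[596.0, -151.0, 179.0, 108], [592.0, -160.0, 173.0, 106], [584.0, -159.0, 176.0, 107]]
```

{"method": "send_rows", "body": {
  "plan": [
    [255, 0, 0, 0.001, 0],
    [255, 0, 0, 0.001, 0],
    [255, 0, 0, 0.001, 0],
    [255, 0, 0, 0, 0],
    [255, 0, 0, 0, 0]
  ]
}}

```text
time_s: 5.62
position: [0.5954, -0.1768, 0.1809]
tcp_rot: [[0.939, 0.345, -0.0], [0.345, -0.939, 0.0], [-0.0, -0.0, -1.0]]
force: [0.2, 0.2, -0.9]
opening: 0.004
grasp_force: 0.0
```

{"method": "send_rows", "body": {
  "plan": [
    [255, 0, 0, 0.001, 0],
    [255, 0, 0, 0.001, 0],
    [255, 0, 0, 0.001, 0],
    [255, 0, 0, 0, 0],
    [255, 0, 0, 0, 0]
  ]
}}

```text
time_s: 6.03
position: [0.5956, -0.1769, 0.1783]
tcp_rot: [[0.939, 0.345, 0.0], [0.345, -0.939, -0.0], [0.0, 0.0, -1.0]]
force: [-0.6, 0.7, 1.9]
opening: 0.01
grasp_force: 1.1
```

Contact has begun (1.9 N), so I'll press through the full travel.

{"method": "send_rows", "body": {
  "plan": [
    [255, 0, 0, 0.001, 0],
    [255, 0, 0, 0.001, 0],
    [255, 0, 0, 0.001, 0],
    [255, 0, 0, 0.001, 0],
    [255, 0, 0, 0, 0],
    [255, 0, 0, 0, 0]
  ]
}}

```text
time_s: 6.53
position: [0.5956, -0.1769, 0.1742]
tcp_rot: [[0.939, 0.345, 0.0], [0.345, -0.939, -0.0], [0.0, 0.0, -1.0]]
force: [-0.1, 0.6, 3.5]
opening: 0.005
grasp_force: 1.9
```

{"method": "send_rows", "body": {
  "plan": [
    [255, 0, 0, 0.001, 0],
    [255, 0, 0, 0.001, 0],
    [255, 0, 0, 0, 0],
    [255, 0, 0, 0, 0]
  ]
}}

```text
time_s: 6.87
position: [0.5956, -0.1769, 0.1729]
tcp_rot: [[0.939, 0.345, 0.001], [0.345, -0.939, -0.0], [0.001, 0.001, -1.0]]
force: [-1.7, 1.1, 6.9]
opening: 0.004
grasp_force: 3.7
```

{"method": "send_rows", "body": {
  "plan": [
    [255, 0, 0, 0.001, 0],
    [255, 0, 0, 0.001, 0],
    [255, 0, 0, 0, 0],
    [255, 0, 0, 0, 0]
  ]
}}

```text
time_s: 7.2
position: [0.5957, -0.1769, 0.1727]
tcp_rot: [[0.939, 0.345, 0.001], [0.345, -0.939, -0.001], [0.001, 0.001, -1.0]]
force: [-3.8, 2.4, 15.7]
opening: 0.005
grasp_force: 7.8
```

{"method": "send_rows", "body": {
  "plan": [
    [255, 0, 0, -0.005, 0],
    [255, 0, 0, -0.005, 0],
    [255, 0, 0, -0.01, 0],
    [255, 0, 0, -0.03, 0],
    [255, 0, 0, -0.035, 0],
    [255, 0, 0, 0, 0],
    [255, 0, 0, 0, 0]
  ]
}}

```text
time_s: 7.78
position: [0.5967, -0.1774, 0.2574]
tcp_rot: [[0.939, 0.345, 0.004], [0.345, -0.939, -0.002], [0.003, 0.004, -1.0]]
force: [0.1, 0.4, 0.3]
opening: 0.007
grasp_force: 0.0
```

```bash
python3 - <<'E'
from h import *
go([.4401,.3044,.19])
P=None
im,_,_=grab('top');P=cloud('top');Q=P[175:200,300:325].reshape(-1,3);Q=Q[(Q[:,2]>.15)&(Q[:,2]<.21)];print(np.percentile(Q[:,2],[10,50,90]))
E
```

```text
t 7.7833 pos [ 0.5967 -0.1774  0.2574] yaw 20.16 F [0.12 0.37 0.3 ] op 0.007185712299070722 tool delta [ 0.0189 -0.5065  0.0657]Traceback (most recent call last):
  File "<stdin>", line 4, in <module>
    return _quantile_unchecked(
        a, q, axis, out, overwrite_input, method, keepdims, weights)
    return _ureduce(a,
                    func=_quantile_ureduce_func,
    ...<5 lines>...
                    overwrite_input=overwrite_input,
                    method=method)
    r = func(a, **kwargs)
    result = _quantile(arr,
                       quantiles=q,
    ...<2 lines>...
                       out=out,
                       weights=wgt)
    slices_having_nans = np.isnan(arr[-1, ...])
                                  ~~~^^^^^^^^^
IndexError: index -1 is out of bounds for axis 0 with size 0
```

{"method": "send_rows", "body": {
  "plan": [
    [0, 0, 0, 0, -0.125],
    [0, 0, 0, 0, -0.125],
    [0, 0, 0, 0, -0.125],
    [0, 0, 0, 0, -0.125],
    [0, 0, 0, 0, -0.125],
    [0, 0, 0, 0, 0]
  ]
}}

```text
time_s: 8.33
position: [0.5941, -0.1762, 0.2528]
tcp_rot: [[0.558, 0.83, -0.004], [0.83, -0.558, 0.002], [-0.001, -0.005, -1.0]]
force: [-0.6, -0.0, 0.7]
opening: 0.374
grasp_force: 0.0
```

{"method": "send_rows", "body": {
  "plan": [
    [0, 0.0173, -0.0222, 0, 0],
    [0, 0.0173, -0.0222, 0, 0],
    [0, 0.0173, -0.0222, 0, 0],
    [0, 0.0173, -0.0222, 0, 0],
    [0, 0.0173, -0.0222, 0, 0],
    [0, 0.0173, -0.0222, 0, 0],
    [0, 0.0173, -0.0222, 0, 0],
    [0, 0.0173, -0.0222, 0, 0],
    [0, 0.0173, -0.0222, 0, 0],
    [0, 0.0173, -0.0222, 0, 0],
    [0, 0.0173, -0.0222, 0, 0],
    [0, 0.0173, -0.0222, 0, 0],
    [0, 0.0173, -0.0222, 0, 0],
    [0, 0.0173, -0.0222, 0, 0],
    [0, 0.0173, -0.0222, 0, 0],
    [0, 0.0173, -0.0222, 0, 0],
    [0, 0.0173, -0.0222, 0, 0],
    [0, 0.0173, -0.0222, 0, 0],
    [0, 0, 0, 0.03, 0],
    [0, 0, 0, 0, 0]
  ]
}}

```text
time_s: 10.0
position: [0.4343, 0.3047, 0.2205]
tcp_rot: [[0.56, 0.829, -0.01], [0.829, -0.56, -0.004], [-0.009, -0.006, -1.0]]
force: [-1.0, -0.8, -0.2]
opening: 1.003
grasp_force: 0.0
```

```bash
python3 - <<'E'
from h import *
s=go([.4401,.3055,.15]);im,d,c=grab('wrist');cv2.imwrite('pics/w2.png',im)
print('cam in tool',np.array(s['tcp_rot']).T@(c['xyz']-s['position']), np.array(s['tcp_rot']).T@c['rotation'])
im2,_,_=grab('top');P=cloud('top');Q=P[175:200,300:325].reshape(-1,3);Q=Q[(Q[:,2]>.15)&(Q[:,2]<.21)];print(len(Q),np.median(Q,0))
E
```

```text
t 10.0 pos [0.4343 0.3047 0.2205] yaw 55.97 F [-1.03 -0.76 -0.16] op 1.0031562872809918 tool delta [0.0046 0.0047 0.0704]
cam in tool [ 0.07051413  0.00131299 -0.17007318] [[-1.03464962e-03 -9.67881260e-01 -2.51405642e-01]
 [ 9.99999212e-01 -8.22653827e-04 -9.48338247e-04]
 [ 7.11059004e-04 -2.51406425e-01  9.67881348e-01]]
186 [ 0.59050339 -0.17412216  0.18546177]
```

View pics/w2.png

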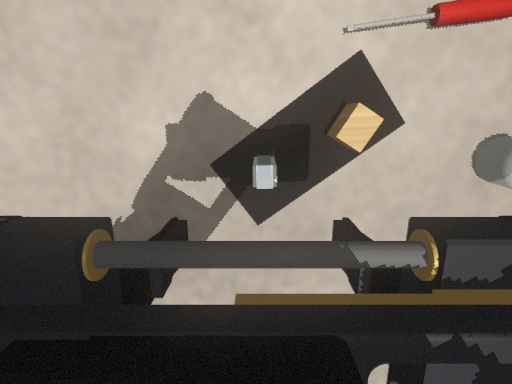

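The cell is at (264,172) with its frosted sides facing left and right in the image, along the closing line. The offcut is at (357,127). Next I'll measure the cell's outline.

```bash
python3 - <<'E'
from h import *
im,d,K,t,R=load('wrist');P=cloud('wrist')
m=(P[...,2]>.07)&(P[...,2]<.095);m[205:]=0;m[:,:230]=0;m[:,300:]=0
Q=P[m];r=cv2.minAreaRect((Q[:,:2]*1000).astype(np.float32));print(len(Q),Q.mean(0),np.median(Q,0),r)
m2=((im.min(2)>110)&(np.abs(im.astype(int).max(2)-im.min(2))<60)).astype(np.uint8);m2[205:]=0;m2[:140]=0;m2[:,:245]=0;m2[:,:][:,285:]=0
print('img rect',cv2.minAreaRect(np.argwhere(m2)[:,::-1].astype(np.float32)))
for v in range(152,194,4): print(v,im[v,248:282].mean(1).astype(int).tolist())
print(px('wrist',264,172,.083))
E
```

```text
574 [0.44294662 0.30844863 0.08245112] [0.4428841  0.30863229 0.08309372] ((442.5615234375, 307.873046875), (26.06329917907715, 25.93788719177246), 57.61298751831055)
img rect ((264.5, 174.0), (28.0, 23.0), 90.0)
152 [33, 43, 36, 34, 43, 46, 43, 42, 42, 43, 42, 41, 39, 38, 39, 42, 41, 42, 37, 38, 41, 41, 38, 42, 39, 52, 44, 40, 40, 35, 42, 42, 36, 38]
156 [41, 40, 38, 38, 43, 38, 52, 54, 55, 77, 81, 80, 82, 83, 82, 83, 82, 84, 83, 82, 82, 80, 75, 65, 79, 77, 57, 43, 40, 37, 35, 38, 38, 36]
160 [36, 37, 40, 37, 43, 72, 109, 117, 109, 94, 84, 80, 83, 80, 83, 77, 83, 79, 80, 82, 80, 82, 88, 107, 111, 112, 97, 56, 37, 36, 32, 41, 35, 42]
164 [43, 38, 40, 34, 50, 103, 113, 111, 120, 104, 93, 88, 95, 91, 90, 91, 93, 93, 94, 93, 95, 97, 102, 120, 119, 114, 112, 113, 63, 40, 44, 38, 43, 39]
168 [39, 45, 37, 38, 82, 128, 136, 136, 198, 199, 190, 188, 189, 188, 190, 189, 190, 189, 189, 189, 187, 189, 193, 202, 193, 151, 136, 136, 96, 50, 37, 35, 38, 39]
172 [38, 42, 40, 41, 82, 131, 136, 135, 184, 197, 190, 187, 190, 189, 188, 189, 189, 190, 187, 189, 189, 189, 193, 203, 194, 149, 136, 136, 99, 54, 35, 40, 36, 38]
176 [38, 41, 42, 44, 81, 130, 137, 136, 183, 191, 190, 188, 187, 188, 187, 189, 187, 189, 189, 188, 188, 188, 189, 198, 194, 150, 138, 135, 161, 88, 40, 38, 44, 38]
180 [40, 39, 40, 41, 59, 129, 138, 134, 183, 191, 192, 192, 192, 194, 191, 193, 194, 192, 194, 193, 191, 193, 193, 193, 205, 156, 231, 244, 188, 85, 37, 40, 42, 40]
184 [39, 44, 38, 58, 72, 129, 137, 134, 166, 189, 193, 191, 193, 193, 194, 192, 193, 192, 192, 192, 192, 192, 192, 192, 200, 151, 135, 136, 105, 67, 57, 59, 56, 52]
188 [56, 53, 56, 61, 55, 57, 58, 55, 117, 177, 185, 185, 186, 184, 186, 185, 186, 184, 186, 185, 186, 164, 156, 158, 155, 92, 51, 55, 60, 54, 61, 55, 57, 57]
192 [59, 53, 59, 59, 55, 57, 58, 55, 58, 56, 56, 53, 58, 58, 57, 55, 59, 57, 59, 57, 54, 60, 56, 57, 57, 58, 56, 57, 54, 57, 59, 58, 57, 57]
[0.4452073  0.31197363 0.083     ]
```

{"method": "send_rows", "body": {
  "plan": [
    [0, 0.0074, 0.005, 0, -0.028],
    [0, 0, 0, 0.03, 0],
    [0, 0, 0, 0.03, 0],
    [0, 0, 0, 0.03, 0],
    [0, 0, 0, 0.01, 0],
    [0, 0, 0, 0, 0],
    [0, 0, 0, 0, 0]
  ]
}}

```text
time_s: 10.68
position: [0.4478, 0.3079, 0.1257]
tcp_rot: [[0.538, 0.843, 0.0], [0.843, -0.538, 0.0], [0.0, 0.0, -1.0]]
force: [0.4, -0.5, 0.9]
opening: 1.001
grasp_force: 0.0
```

```bash
python3 - <<'E'
from h import *
s=go([.4426,.308,.042]);im,d,c=grab('wrist');P=cloud('wrist');R=np.array(s['tcp_rot'])
T=(P-s['position'])@R
m=(P[...,2]>.07)&(P[...,2]<.095)&(abs(T[...,0])<.03)&(abs(T[...,1])<.025)
q=T[m];print('cell top in tool',len(q),q.min(0) if len(q) else 0,q.max(0) if len(q) else 0, cv2.minAreaRect((q[:,:2]*1000).astype(np.float32)) if len(q) else 0)
# finger pads: points ahead near tool y +-45
for sg in(1,-1):
    f=T[(T[...,1]*sg>.036)&(T[...,1]*sg<.065)&(abs(T[...,0])<.02)&(T[...,2]>-.05)&(P[...,2]>.06)]
    print(sg,len(f),np.percentile(f,[1,50,99],axis=0).round(4) if len(f) else 0)
cv2.imwrite('pics/w3.png',im)
E
```

```text
t 10.6833 pos [0.4478 0.3079 0.1257] yaw 57.47 F [ 0.43 -0.52  0.94] op 1.0008678431767506 tool delta [-0.0027 -0.0044  0.0837]
cell top in tool 1159 [-0.01667401 -0.01721887  0.04067723] [0.01025927 0.00866578 0.05551735] ((-3.2061758041381836, -4.290717124938965), (26.931041717529297, 25.88214111328125), 0.07797619700431824)
1 722 [[-0.0072  0.0442 -0.0493]
 [ 0.0115  0.0464 -0.0273]
 [ 0.0135  0.0546 -0.0084]]
-1 717 [[-0.0072 -0.0523 -0.0494]
 [ 0.0116 -0.0444 -0.0271]
 [ 0.0136 -0.0421 -0.0082]]
```

View pics/w3.png

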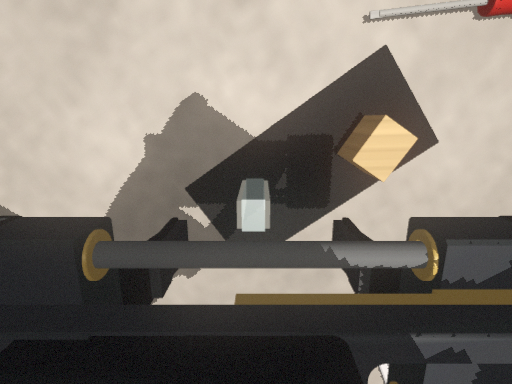

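The cell's top is at (253,212), slightly left of and ahead of the jaw centre. The fingertips end about 8 mm behind the TCP, so I'll shift x −5.5 mm, y −5 mm and go down 87 mm.

{"method": "send_rows", "body": {
  "plan": [
    [0, -0.0055, -0.005, 0, 0],
    [0, 0, 0, 0, 0],
    [0, 0, 0, 0.01, 0],
    [0, 0, 0, 0.01, 0],
    [0, 0, 0, 0.01, 0]
  ]
}}

```text
time_s: 11.15
position: [0.4398, 0.3064, 0.0946]
tcp_rot: [[0.536, 0.844, 0.001], [0.844, -0.536, 0.0], [0.001, 0.001, -1.0]]
force: [0.5, 0.6, 0.4]
opening: 1.001
grasp_force: 0.0
```

```bash
cat > chk2.py <<'E'
from h import *
s=go([.4426,.308,.038]);im,d,c=grab('wrist');P=cloud('wrist');R=np.array(s['tcp_rot'])
T=(P-s['position'])@R
m=(P[...,2]>.072)&(P[...,2]<.092)&(abs(T[...,0])<.03)&(abs(T[...,1])<.03)
q=T[m];print(len(q),np.percentile(q,[1,99],axis=0).round(4),q.mean(0).round(4))
for sg in(1,-1):
    f=T[(T[...,1]*sg>.036)&(T[...,1]*sg<.065)&(abs(T[...,0])<.02)&(T[...,2]>-.05)&(P[...,2]>.05)]
    print(sg,len(f),np.percentile(f,[1,50,99],axis=0).round(4) if len(f) else 0)
E
python3 chk2.py
```

```text
t 11.15 pos [0.4398 0.3064 0.0946] yaw 57.58 F [0.52 0.65 0.4 ] op 1.0006126933454307 tool delta [0.0028 0.0015 0.0566]
1507 [[-0.0099 -0.0108  0.0098]
 [ 0.0157  0.0143  0.0212]] [0.0042 0.0017 0.0123]
1 723 [[-0.007   0.0443 -0.0496]
 [ 0.0115  0.0465 -0.027 ]
 [ 0.0135  0.0545 -0.0084]]
-1 724 [[-0.0073 -0.0525 -0.0493]
 [ 0.0116 -0.0442 -0.0273]
 [ 0.0136 -0.0422 -0.0084]]
```

{"method": "send_rows", "body": {
  "plan": [
    [0, 0, 0, 0.012, 0],
    [0, 0, 0, 0.012, 0],
    [0, 0, 0, 0.012, 0],
    [0, 0, 0, 0.012, 0],
    [0, 0, 0, 0.009, 0],
    [0, 0, 0, 0, 0],
    [0, 0, 0, 0, 0]
  ]
}}

```text
time_s: 11.78
position: [0.4392, 0.3061, 0.0373]
tcp_rot: [[0.536, 0.844, -0.002], [0.844, -0.536, -0.001], [-0.002, -0.001, -1.0]]
force: [-0.5, 0.4, -0.3]
opening: 1.0
grasp_force: 0.0
```

```bash
python3 chk2.py
```

```text
t 11.7833 pos [0.4392 0.3061 0.0373] yaw 57.57 F [-0.49  0.43 -0.3 ] op 0.9995254811807827 tool delta [ 0.0035  0.0018 -0.0007]
1518 [[-0.0097 -0.0107 -0.0473]
 [ 0.0165  0.0146 -0.0352]] [ 0.0027  0.002  -0.0441]
1 630 [[-0.0074  0.0443 -0.0494]
 [ 0.0116  0.0468 -0.0296]
 [ 0.0135  0.0547 -0.0131]]
-1 635 [[-0.0072 -0.0523 -0.0495]
 [ 0.0117 -0.0446 -0.0295]
 [ 0.0137 -0.0421 -0.0132]]
```

Well placed: the cell is unmoved and centred between the fingers. I'll close the gripper.

{"method": "send_rows", "body": {
  "plan": [
    [255, 0, 0, 0, 0],
    [255, 0, 0, 0, 0],
    [255, 0, 0, 0, 0],
    [255, 0, 0, 0, 0],
    [255, 0, 0, 0, 0],
    [255, 0, 0, 0, 0],
    [255, 0, 0, 0, 0],
    [255, 0, 0, 0, 0],
    [255, 0, 0, 0, 0],
    [255, 0, 0, 0, 0]
  ]
}}

```text
time_s: 12.67
position: [0.4397, 0.3063, 0.038]
tcp_rot: [[0.536, 0.844, 0.0], [0.844, -0.536, 0.0], [0.0, -0.0, -1.0]]
force: [0.4, 0.1, -0.4]
opening: 0.326
grasp_force: 0.0
```

{"method": "send_rows", "body": {
  "plan": [
    [255, 0, 0, -0.01, 0],
    [255, 0, 0, -0.01, 0],
    [255, 0, 0, -0.01, 0],
    [255, 0, 0, -0.02, 0],
    [255, 0, 0, -0.03, 0],
    [255, 0, 0, -0.03, 0],
    [255, 0, 0, -0.03, 0],
    [255, 0, 0, -0.02, 0],
    [255, 0, 0, 0, 0],
    [255, 0, 0, 0, 0],
    [255, 0, 0, 0, 0]
  ]
}}

```text
time_s: 13.58
position: [0.4387, 0.3059, 0.1977]
tcp_rot: [[0.536, 0.844, -0.001], [0.844, -0.536, -0.001], [-0.001, -0.001, -1.0]]
force: [0.1, -0.3, -1.3]
opening: 0.295
grasp_force: 29.9
```

```bash
sed -i 's/(P\[...,2\]>.072)&(P\[...,2\]<.092)/(T[...,2]<-.03)\&(T[...,2]>-.055)/' chk2.py; python3 chk2.py; python3 - <<'E'
from h import *
s=read_state();print(s['grasp_force'])
im,_,_=grab('side');_,_,K,t,R=load('side');q=R.T@(s['position']-t);u,v=int(K[0]*q[0]/q[2]+K[2]),int(K[1]*q[1]/q[2]+K[3]);print(u,v)
w=grab('wrist')[0]
o=np.zeros((500,800,3),np.uint8);o[:480,:480]=cv2.resize(im[max(v-40,0):v+40,u-40:u+40],(480,480),interpolation=cv2.INTER_CUBIC);o[:300,490:790]=cv2.resize(w[170:320,190:340],(300,300));cv2.imwrite('pics/g1.png',o)
E
```

```text
t 13.5833 pos [0.4387 0.3059 0.1977] yaw 57.57 F [ 0.13 -0.33 -1.35] op 0.29484623183368336 tool delta [0.0041 0.0022 0.1597]
1970 [[-0.0099 -0.0208 -0.0537]
 [ 0.0163  0.0229 -0.0305]] [ 0.0049  0.0011 -0.0409]
1 0 0
-1 0 0
29.909039782360196
252 257
```

View pics/g1.png

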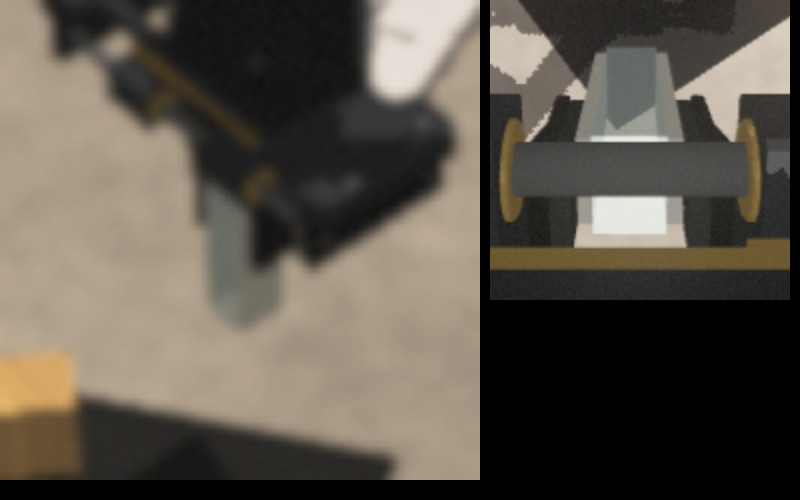

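Gripped by both frosted faces at about 30 N, hanging upright with its lower half visible at (240,270). Next I'll measure where the cell sits in the tool frame.

```bash
python3 - <<'E'
from h import *
s=read_state();R=np.array(s['tcp_rot']);P=cloud('wrist');im=load('wrist')[0];T=(P-s['position'])@R
for v in list(range(196,242,4))+list(range(268,290,3)): print(v,[(T[v,u]*1000).round(1).tolist() for u in(250,261,272)],int(im[v,261].mean()))
for v in(238,275): print(v,im[v,225:300].mean(1).astype(int).tolist())
S=cloud('side');Ts=(S-s['position'])@R
m=(abs(Ts[...,0])<.025)&(abs(Ts[...,1])<.025)&(Ts[...,2]>0)&(Ts[...,2]<.06)
q=Ts[m];print(len(q),np.percentile(q,[2,50,98],axis=0).round(4))
E
```

```text
196 [[16.2, -5.8, 28.0], [16.3, 2.0, 27.6], [16.3, 9.8, 27.7]] 102
200 [[16.2, -5.5, 17.7], [16.2, 2.0, 17.6], [16.1, 9.4, 18.0]] 103
204 [[16.2, -5.2, 8.3], [16.1, 1.9, 8.6], [16.1, 9.1, 8.6]] 103
208 [[15.7, -4.9, 1.6], [15.7, 1.9, 1.4], [15.9, 8.7, 0.8]] 102
212 [[16.2, -4.6, -7.7], [15.9, 1.9, -6.9], [15.9, 8.4, -6.9]] 102
216 [[16.5, -4.4, -15.8], [16.0, 1.9, -14.3], [16.1, 8.1, -14.9]] 105
220 [[16.1, -4.2, -21.4], [15.8, 1.8, -20.5], [16.0, 7.9, -21.1]] 102
224 [[15.9, -4.0, -26.8], [15.3, 1.8, -25.4], [15.9, 7.6, -26.9]] 104
228 [[16.0, -3.8, -32.9], [15.9, 1.8, -32.6], [15.9, 7.4, -32.6]] 105
232 [[15.7, -3.6, -37.4], [15.4, 1.8, -36.7], [15.7, 7.2, -37.4]] 154
236 [[15.8, -3.5, -42.6], [16.0, 1.8, -43.0], [15.8, 7.0, -42.7]] 153
240 [[14.3, -3.4, -43.8], [14.3, 1.8, -43.8], [14.4, 6.9, -44.1]] 227
268 [[27.7, -1.7, -94.0], [27.4, 1.6, -93.4], [28.0, 4.8, -94.4]] 178
271 [[-1.9, -3.6, -44.1], [-2.1, 1.8, -43.7], [-1.2, 7.0, -45.3]] 231
274 [[-3.5, -3.6, -44.0], [-3.3, 1.8, -44.4], [-3.1, 7.1, -44.8]] 229
277 [[-5.2, -3.6, -43.9], [-5.1, 1.8, -44.1], [-5.3, 7.1, -43.8]] 228
2
[... 392 characters left out ...]
199, 216, 218, 216, 218, 216, 216, 216, 217, 217, 218, 218, 217, 220, 219, 218, 219, 219, 220, 220, 218, 219, 218, 219, 216, 217, 216, 200, 185, 183, 183, 183, 166, 138, 130, 130, 130, 132, 130, 131, 100, 57, 49, 48, 48, 50, 51, 46, 44, 45, 49, 47, 47, 40]
275 [47, 52, 50, 57, 52, 44, 46, 45, 89, 146, 153, 149, 151, 154, 151, 153, 208, 225, 228, 229, 230, 229, 228, 229, 228, 227, 227, 227, 228, 227, 228, 229, 228, 229, 227, 229, 230, 229, 228, 228, 228, 228, 228, 229, 228, 228, 229, 228, 229, 229, 229, 230, 217, 169, 153, 153, 153, 154, 152, 154, 152, 101, 56, 51, 50, 51, 56, 54, 52, 56, 54, 49, 53, 48, 49]
116 [[-0.0083 -0.0155  0.0004]
 [ 0.0119 -0.0109  0.0196]
 [ 0.0163  0.012   0.0355]]
```

{"method": "send_rows", "body": {
  "plan": [
    [255, 0, 0, 0, -0.1],
    [255, 0, 0, 0, -0.1],
    [255, 0, 0, 0, -0.1],
    [255, 0, 0, 0, -0.0845],
    [255, 0, 0, 0, 0],
    [255, -0.01, 0.003, 0, 0],
    [255, -0.0234, 0.007, 0, 0],
    [255, -0.0234, 0.007, 0, 0],
    [255, -0.0234, 0.007, 0, 0],
    [255, -0.0234, 0.007, 0, 0],
    [255, -0.0234, 0.007, 0, 0],
    [255, -0.0234, 0.007, 0, 0],
    [255, -0.0234, 0.007, 0, 0],
    [255, -0.0234, 0.007, 0, 0],
    [255, -0.0234, 0.007, 0, 0],
    [255, -0.0234, 0.007, 0, 0],
    [255, -0.0234, 0.007, 0, 0],
    [255, -0.0234, 0.007, 0, 0],
    [255, -0.0234, 0.007, 0, 0],
    [255, -0.0234, 0.007, 0, 0]
  ]
}}

```text
time_s: 15.4
position: [0.4774, -0.0458, 0.1977]
tcp_rot: [[0.183, 0.983, -0.001], [0.983, -0.183, 0.0], [-0.0, -0.001, -1.0]]
force: [-0.4, -0.2, -0.9]
opening: 0.298
grasp_force: 29.9
```

{"method": "send_rows", "body": {
  "plan": [
    [255, -0.01, 0.003, 0, 0],
    [255, 0, 0, 0, 0],
    [255, 0, 0, 0, 0],
    [255, 0, 0, 0, 0]
  ]
}}

```text
time_s: 15.73
position: [0.4784, -0.0534, 0.1978]
tcp_rot: [[0.181, 0.984, -0.001], [0.984, -0.181, 0.001], [0.001, -0.002, -1.0]]
force: [0.4, 0.4, -1.3]
opening: 0.295
grasp_force: 29.9
```

```bash
python3 - <<'E'
from h import *
s=go([.4789,-.0590,.078]);R=np.array(s['tcp_rot'])
im,d,c=grab('wrist');cv2.imwrite('pics/w4.png',im);P=cloud('wrist')
T=(P-s['position'])@R
for n,b in(('+x housing',(T[...,0]>.03)),('-x',(T[...,0]<-.03))):
    m=b&(P[...,2]>.1)&(P[...,2]<.13)&(abs(T[...,0])<.15)&(abs(T[...,1])<.06)
    q=T[m];print(n,len(q),np.percentile(q,[1,50,99],axis=0).round(4) if len(q) else 0, cv2.minAreaRect((q[:,:2]*1000).astype(np.float32)) if len(q) else 0)
E
```

```text
t 15.7333 pos [ 0.4784 -0.0534  0.1978] yaw 79.59 F [ 0.42  0.43 -1.25] op 0.2954874210644568 tool delta [-0.0055  0.0017  0.1197]
+x housing 6138 [[ 0.061  -0.0281  0.0742]
 [ 0.0911  0.0055  0.0823]
 [ 0.12    0.0395  0.0871]] ((90.670166015625, 5.671045303344727), (70.09541320800781, 59.5170783996582), 89.91592407226562)
-x 463 [[-0.0994 -0.0248  0.0733]
 [-0.093   0.002   0.0819]
 [-0.0861  0.0279  0.0834]] ((-92.8912124633789, 1.4448432922363281), (54.707218170166016, 13.958505630493164), 89.76244354248047)
```

View pics/w4.png

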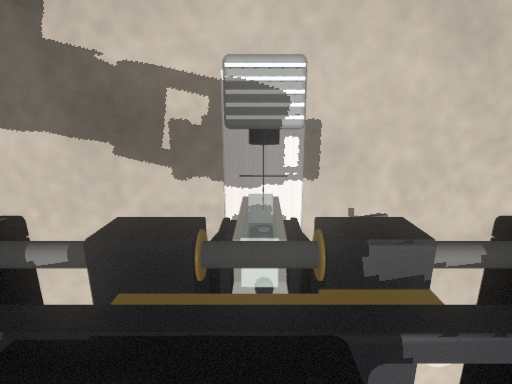

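The wrist view shows the lamp housing straight ahead, centred at column 264 and square to the tool. The cell is nearly centred over the light-path line. I'll apply a small correction and then lower it.

{"method": "send_rows", "body": {
  "plan": [
    [255, -0.0035, 0.0038, 0, 0],
    [255, 0, 0, 0.015, 0],
    [255, 0, 0, 0.015, 0],
    [255, 0, 0, 0.015, 0],
    [255, 0, 0, 0.015, 0],
    [255, 0, 0, 0.015, 0],
    [255, 0, 0, 0.015, 0],
    [255, 0, 0, 0.01, 0],
    [255, 0, 0, 0.01, 0],
    [255, 0, 0, 0.01, 0],
    [255, 0, 0, 0, 0],
    [255, 0, 0, 0, 0],
    [255, 0, 0, 0, 0]
  ]
}}

```text
time_s: 16.87
position: [0.4829, -0.0583, 0.0784]
tcp_rot: [[0.18, 0.984, 0.001], [0.984, -0.18, -0.0], [-0.0, 0.001, -1.0]]
force: [0.4, -0.3, -1.0]
opening: 0.291
grasp_force: 29.9
```

```bash
python3 - <<'E'
from h import *
s=go([.4789,-.0590,.078]);print(s['grasp_force'],np.round(s['tcp_rot'],3).tolist());R=np.array(s['tcp_rot'])
w=grab('wrist')[0];P=cloud('wrist');T=(P-s['position'])@R
q=T[(T[...,0]>.055)&(T[...,0]<.15)&(P[...,2]>.1)&(P[...,2]<.13)&(abs(T[...,1])<.06)];print('lamp',cv2.minAreaRect((q[:,:2]*1000).astype(np.float32)))
for v in(205,220,275,280): print(v,[(T[v,u]*1000).round(1).tolist() for u in(250,261,272)])
im=grab('side')[0]
o=np.zeros((540,800,3),np.uint8);o[:480,:480]=cv2.resize(im[165:255,230:320],(480,480),interpolation=cv2.INTER_CUBIC);o[:360,490:790]=cv2.resize(w[120:300,185:335],(300,360));cv2.imwrite('pics/f.png',o)
E
```

```text
t 16.8667 pos [ 0.4829 -0.0583  0.0784] yaw 79.65 F [ 0.44 -0.3  -1.02] op 0.2906851283114772 tool delta [-0.0014 -0.0038  0.0004]
29.9090020917356 [[0.18, 0.984, 0.001], [0.984, -0.18, -0.0], [-0.0, 0.001, -1.0]]
lamp ((90.47726440429688, 0.53076171875), (51.853816986083984, 70.52733612060547), 0.020995881408452988)
205 [[15.6, -4.3, 6.8], [15.4, 2.7, 7.2], [15.5, 9.8, 7.0]]
220 [[15.4, -3.4, -20.8], [15.2, 2.6, -20.0], [15.0, 8.7, -19.5]]
275 [[-4.6, -2.8, -43.8], [-3.8, 2.5, -45.1], [-4.9, 7.9, -43.3]]
280 [[-7.5, -2.9, -43.6], [-7.4, 2.5, -43.8], [-7.3, 7.9, -43.9]]
```

View pics/f.png

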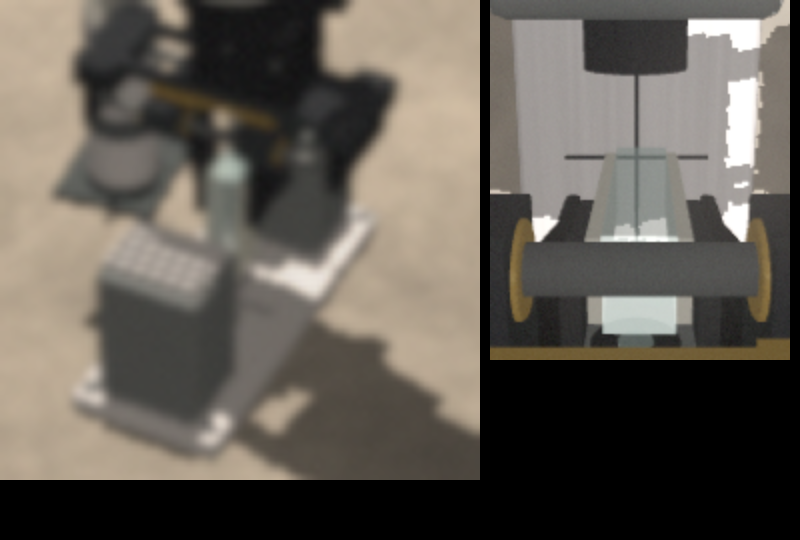

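The cell hangs between the tubes, with its centre near crop column 640 against the light line at 636. It is upright and clear of the tester. I'll make one small final trim and settle.

{"method": "send_rows", "body": {
  "plan": [
    [255, -0.002, -0.002, 0, 0],
    [255, 0, 0, 0, 0],
    [255, 0, 0, 0, 0],
    [255, 0, 0, 0, 0],
    [255, 0, 0, 0, 0],
    [255, 0, 0, 0, 0],
    [255, 0, 0, 0, 0],
    [255, 0, 0, 0, 0]
  ]
}}

```text
time_s: 17.63
position: [0.48, -0.0601, 0.078]
tcp_rot: [[0.18, 0.984, -0.0], [0.984, -0.18, 0.0], [0.0, -0.0, -1.0]]
force: [-0.1, -1.2, -1.4]
opening: 0.293
grasp_force: 29.9
```

```bash
python3 - <<'E'
from h import *
s=go([.4789,-.0590,.078]);print(s['grasp_force'],np.abs(s['qvel']).max())
print(hand_in())
E
```

```text
t 17.6333 pos [ 0.48   -0.0601  0.078 ] yaw 79.6 F [-0.09 -1.23 -1.42] op 0.2927233239183055 tool delta [ 0.0009 -0.0013  0.    ]
29.90901860408485 0.09131906050913735
the job is handed in; nothing more can be done
None
```

I pressed the nozzle cap fully down and it sprang back up. The glass cell is now held by its frosted faces, upright and square in the middle of the light path, and the job is handed in (the hand-in call returned no verdict).

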